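Ready the bench glass saw: open the coolant tank, load the bars in the fence corner

TASK

Get the glass saw ready for the next cut. Unscrew the cap of the red coolant tank, lift it off and lay it top side up in the grey tray; and load all the glass bars that are there flat on the saw table, pushed home into the corner of the blue fences: lying along the side fence (the one beside the saw head), side by side with no gaps starting at that fence, each with its end flush against the end fence. Leave the other things on the bench where they are.

Things in the scene. Friction and masses are not known exactly. Their poses are not given: they have to be found in the camera images.
- tank: red round coolant tank, fixed, 120 mm across, 70 mm high; origin at the centre of its underside, z up, at bench level. Steel neck (68 mm over the thread) on its axis, top at z = 102 mm. Right-hand thread, 24 mm rise per turn (3.8 mm/rad), 3 mm axial play: the cap is free after about 3.8 rad anticlockwise from above (risen 13 to 15 mm), then lifts 30 mm more, straight up, to clear the neck
- cap: screw cap, 150 g; origin at the centre of its lower rim, z up. Black skirt 84 mm across, 34 mm high, hollow; yellow hexagonal knob on top from z = 34 to 64 mm, 44 mm across flats, one pair of flats facing +x and -x, the others every 60 deg. Screwed home its rim is 74 mm above the tank's underside. Turns easily, stays where it is left
- tray: shallow grey square tray, fixed, 140 x 140 x 16 mm outside, walls and floor 4 mm thick; origin at the centre of its underside, z up, at bench level
- bar_green: green glass bar, a plain block 120 (its x) x 32 (its y) x 20 mm high, 190 g; origin at the centre of its underside, z up. It lies flat on the table at the start; it may be absent
- bar_amber: amber glass bar, a plain block 120 (its x) x 32 (its y) x 20 mm high, 190 g; origin at the centre of its underside, z up. It lies flat on the table at the start; it may be absent
- bar_blue: blue glass bar, a plain block 120 (its x) x 32 (its y) x 20 mm high, 190 g; origin at the centre of its underside, z up. It lies flat on the table at the start; it may be absent
- saw: bench glass saw, fixed: aluminium table 220 (x) x 240 (y) mm, top 20 mm above the bench; blue fences 12 mm thick, 22 mm above that top: end fence on its +x edge, side fence on its -y edge. Low grey saw head 190 mm long, 66 mm high (orange guard to 80 mm) stands 20 mm and more outside the side fence. Origin at the centre of the table's underside, z up
- corner (a point): inner corner of the two fences, on the saw table's top (20 mm above the bench); x points at the end fence, y away from the side fence: the free table is at x < 0, y > 0. The first bar, home, has its origin at (-60, 16) mm here, the next (-60, 48), the third (-60, 80), in any order of colours, either way round
- wood_block: bystander: wooden block 60 x 90 x 50 mm, to be left alone; origin at the centre of its underside
- paper_cup: bystander: brown cup 72 mm across and 85 mm high, to be left alone; origin at the centre of its underside
- drink_can: bystander: green drink can 66 mm across and 115 mm high, to be left alone; origin at the centre of its underside
Mind the look-alikes: they are no part of the job. What is shaped like the bar_blue but pink or yellow is not meant.

How it is judged (in metres and radians):
On the way, in this order (a step that is already met when the one before it is completed fails the run):
1. the cap is unscrewed and lifted clear of the neck (z of cap in the frame of tank above 0.102 m), for 0.1 s.
2. the cap lies top side up in the tray (x of cap in the frame of tray between -0.032 and 0.032 m and y of cap in the frame of tray between -0.032 and 0.032 m and z of cap in the frame of tray below 0.008 m and angle between cap's own z axis and vertical below 0.08 rad and linear speed of cap below 0.01 m/s), for 0.2 s.
At the end, for the whole second after the job is handed in: Cap upright (0.08 rad) on the tray floor, within 32 mm of its centre along each tray axis. Each bar present flat, within 0.05 rad of the side fence, its end within 3 mm of the end fence; places filled from the side fence on, within 2.5, 4 and 5.5 mm of gapless. All at rest (all of step 2 and x of bar_green in the frame of corner between -0.063 and -0.0575 m and z of bar_green in the frame of corner between -0.004 and 0.004 m and angle between the x axis of each of bar_green, bar_amber, bar_blue and the x axis of corner, either way round below 0.05 rad and angle between each of bar_green, bar_amber, bar_blue's own z axis and vertical below 0.05 rad and (y of bar_green in the frame of corner between 0.013 and 0.0185 m or y of bar_green in the frame of corner between 0.045 and 0.052 m or y of bar_green in the frame of corner between 0.077 and 0.0855 m) and linear speed of each of bar_green, bar_amber, bar_blue below 0.01 m/s and x of bar_amber in the frame of corner between -0.063 and -0.0575 m and z of bar_amber in the frame of corner between -0.004 and 0.004 m and (y of bar_amber in the frame of corner between 0.013 and 0.0185 m or y of bar_amber in the frame of corner between 0.045 and 0.052 m or y of bar_amber in the frame of corner between 0.077 and 0.0855 m) and x of bar_blue in the frame of corner between -0.063 and -0.0575 m and z of bar_blue in the frame of corner between -0.004 and 0.004 m and (y of bar_blue in the frame of corner between 0.013 and 0.0185 m or y of bar_blue in the frame of corner between 0.045 and 0.052 m or y of bar_blue in the frame of corner between 0.077 and 0.0855 m) and (y of bar_green in the frame of corner between 0.013 and 0.0185 m or y of bar_amber in the frame of corner between 0.013 and 0.0185 m or y of bar_blue in the frame of corner between 0.013 and 0.0185 m) and (y of bar_green in the frame of corner between 0.045 and 0.052 m or y of bar_amber in the frame of corner between 0.045 and 0.052 m or y of bar_blue in the frame of corner between 0.045 and 0.052 m)); the robot touches nothing.
It fails at once if a bystander (block, cup or can) was moved more than 30 mm (distance of any of wood_block, paper_cup, drink_can from where it was at the start of the episode above 0.03 m).
Of bar_green, bar_amber, bar_blue only 2 to 3 are there at a start; the rules pass over those that are not, and their reading is None.
At some moment in a run one of bar_green, bar_amber, bar_blue may be knocked a few centimetres aside while the robot is not near it.
Once in a run the grip may slacken for a moment while it holds something.
It also fails if it takes over 210 s, if anything falls off the work surface, if the arm or the gripper's body presses on something with over 40 N, if the wrist force passes 120 N, or if a joint passes its speed limit or range.

ROBOT

A 6-joint arm with a two-finger parallel gripper is mounted at the origin on the work surface. World frame = base frame: x ahead of the robot, y to its left, z up, the work surface at z = 0. Lengths are in m, angles in degrees, forces in N, time in s.
With the tool pointing down it reaches from about 0.3 to 0.775 m from the base axis. Payload 14.6 kg.
Tool frame: the origin (TCP) lies at the very end of the fingers, on their centre line; the grasp point (between the pads) lies 19 mm behind it (grasp_offset is the distance from the TCP to the grasp point, in m); z points along the fingers, y is the line along which they close (so a half turn about z gives the same grasp; the last joint's range is limited). The gripper opens to 85 mm and grips with 20 to 120 N. Pads are 22 mm wide; open, the fingers measure 114 mm over their backs; the gripper's body (76 mm by 85 mm) begins 54 mm behind the grasp point. The pads swing forward as they close: fully open they stand 13 mm farther back than shut.
Start: joints at [-77.842, 17.183, 87.147, -0, 75.671, -3.816], TCP at [0.151, -0.529, 0.204] pointing down, gripper open.
Joint ranges: [-173.82, 173.82], [-45.26, 126.66], [13.44, 144.39], [-59.66, 239.66], [0, 175.72], [-146.38, 146.38]. Speed limits (degrees/s): [127.2, 127.2, 147.25, 180, 180, 180].

INTERFACE

Orientations are given as [roll, pitch, yaw] about the fixed x, y, z axes, in that order (R = Rz(yaw) Ry(pitch) Rx(roll)).
In Python, from rig import get_obs, read_camera, finish_job, grasp_offset gives the robot as it stands. The module is installed in compiled form; this text tells all that it offers.
- The arm moves only by the tool apply_moves, never from a script. Its argument "rows" is a list that holds one entry, the list of rows, each a list of 7 numbers: the turn, a rotation vector about the tool's x, y, z in rad, then the shift along the tool's x, y, z in m, then the finger opening in m, from 0 to 0.0854. A call has 1 to 20 rows; each row shifts and turns the commanded pose from where the row before left it, along the tool's axes as they then stand; what a row does not reach is not made up. A row lasts 1/8 s, in which the tool goes at most 62.5 mm and 10.7 degrees, less where a joint would pass 70% of its speed; a pose out of reach is approached as far as the arm can. A call with a gripper value outside its range is refused whole. The fingers move at their own pace and stop on an object; "newtons" is the grip in N (left out, the last holds). Time passes only in rows, so rows that do not move let the fingers close. It gives the time, the measured TCP pose, the force, the opening and the grip force at its end, in the units of the state.
- get_obs(): the state, without advancing time (a new reading comes with each control period).
- read_camera(name): name is "side" or "top"; returns a dict with "color" (400x640x3 uint8, red, green, blue), "depth" (400x640 float32, m along the optical axis (not along the pixel's ray), 0 where there is no reading), "K" (3x3 intrinsics, pixels), "extrinsics" (4x4, takes a point from camera to world coordinates). Camera axes: x right, y down, z forward; pixel columns grow to the right and rows downward; lengths in m; the calibration is good to about 2 mm. A picture is of the moment at which its call begins.
- finish_job(): hands the job in; it is judged then, once.
The state is a dict: "clock": time; "q": joint angles; "joint_velocities": joint speeds; "tau": joint torques, N m; "eef_pos": TCP position; "tool_rot": TCP orientation; "wrist_force": force on the tool from outside, world axes, zero at the start; "ft_torque": the same for the moment, N m; "finger_gap": opening from 0.0 (shut) to 1.0 (fully open); "finger_force": force on a finger pad.
Only numpy, scipy, OpenCV 4.12 (cv2) and the standard library are available. Lean on these libraries where they do the work, as an engineer would, in place of code of your own. Each camera call takes 0.05 s, during which the arm holds its last target. There are 200 camera calls.

## Working session

There is one attempt and no reset: what is moved stays moved. The work goes in short steps, Python scripts to look and compute and a tool call to move; the robot and the scene stay as the last step left them, time stands still between calls to the robot, and variables do not carry over. Pictures are saved under pics/ and viewed, at most 14 in all, crops included, and the job is handed in when it is done.

Besides the shell and the picture viewer there is one more tool, called in YAML: its name, and indented under it one key for each argument. apply_moves: Moves the arm, as the interface text tells. Its arguments: {"type":"object","properties":{"rows":{"type":"array","items":{"type":"array","items":{"type":"array","items":{"type":"number"}}}},"newtons":{"type":"number"}},"required":["rows"]}

```bash
mkdir -p pics; cat > h.py <<'E'
import numpy as np, cv2
from rig import *
def snap(name,fn=None):
    d=read_camera(name)
    if fn: cv2.imwrite('pics/'+fn,d['color'][:,:,::-1])
    return d
def world(d):
    K=d['K'];h,w=d['depth'].shape
    u,v=np.meshgrid(np.arange(w),np.arange(h));z=d['depth']
    P=np.stack([(u-K[0,2])/K[0,0]*z,(v-K[1,2])/K[1,1]*z,z],-1)
    E=d['extrinsics'];return P@E[:3,:3].T+E[:3,3]
def ray(d,uv,z):
    K=d['K'];E=d['extrinsics'];uv=np.atleast_2d(uv).astype(float)
    r=np.c_[(uv[:,0]-K[0,2])/K[0,0],(uv[:,1]-K[1,2])/K[1,1],np.ones(len(uv))]@E[:3,:3].T
    o=E[:3,3];return o+r*((z-o[2])/r[:,2])[:,None]
E
python3 - <<'E'
from h import *
for n in('top','side'):
    d=snap(n,n+'0.png');print(n,d['K'].round(1).tolist(),d['extrinsics'].round(3).tolist(),(d['depth']>0).mean())
print(get_obs(),grasp_offset)
E
```

```text
top [[515.5, 0.0, 326.4], [0.0, 515.5, 195.2], [0.0, 0.0, 1.0]] [[-0.019, -0.985, 0.171, 0.283], [-1.0, 0.021, 0.009, -0.033], [-0.012, -0.171, -0.985, 1.28], [0.0, 0.0, 0.0, 1.0]] 0.99573828125
side [[480.2, 0.0, 324.1], [0.0, 480.2, 205.4], [0.0, 0.0, 1.0]] [[-0.713, -0.35, 0.608, -0.277], [-0.701, 0.346, -0.624, 0.775], [0.008, -0.871, -0.492, 0.718], [0.0, 0.0, 0.0, 1.0]] 0.99608203125
{'clock': 0.1, 'q': array([-7.78404967e+01,  1.72127755e+01,  8.71784221e+01, -5.01381655e-04,
        7.56691387e+01, -3.81680360e+00]), 'joint_velocities': array([ 0.05474436, -0.04357848, -0.10686132, -0.10638999, -0.05072904,
       -0.05434946]), 'tau': array([ 4.05481289e-03, -5.44381535e+01, -3.62371266e+01,  4.31383501e-05,
        3.02321932e-03,  4.01675868e-05]), 'eef_pos': array([ 0.15131684, -0.52852058,  0.20326251]), 'tool_rot': array([-1.79939765e+02, -3.53180690e-03,  1.59764294e+01]), 'wrist_force': array([-0.01107941, -0.01549797,  0.08975035]), 'ft_torque': array([ 0.0428405 , -0.01130201, -0.00838105]), 'finger_force': 0.0, 'finger_gap': 1.0020915705889508} 0.0187
```

View pics/top0.png

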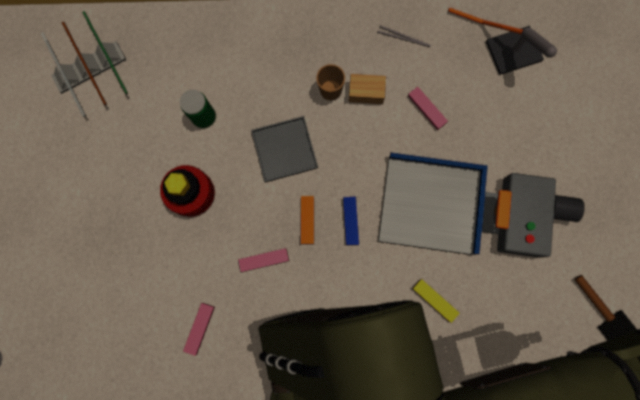

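View pics/side0.png

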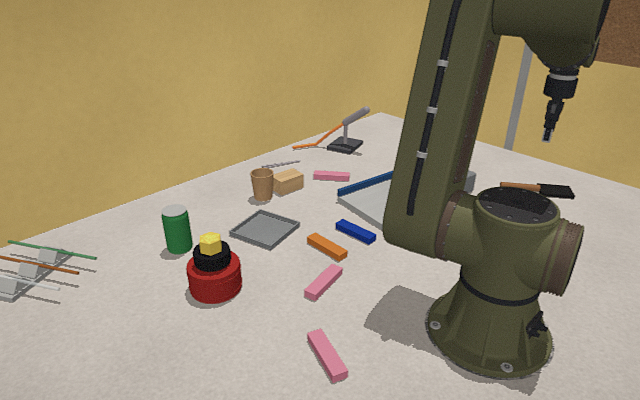

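Top view: amber bar at (307,220), blue bar at (351,220). Look-alikes are the pink bars at (263,260), (199,328) and (427,108) and the yellow bar at (436,300). Cap and tank are at about (180,186), the tray at (284,150), and the saw corner at the fences near (484,167). No green bar is visible, though the arm could be hiding one. The green can at (197,108) and the green rod at (105,55) are not bars. I choose the amber and blue ones.

```bash
cat >> h.py <<'E'
def mask(d,lo,hi):
    m=cv2.inRange(cv2.cvtColor(d['color'],cv2.COLOR_RGB2HSV),lo,hi)
    return cv2.morphologyEx(m,cv2.MORPH_OPEN,np.ones((3,3),np.uint8))
def rects(d,m,z,amin=60):
    out=[]
    for c in cv2.findContours(m,cv2.RETR_EXTERNAL,cv2.CHAIN_APPROX_NONE)[0]:
        if cv2.contourArea(c)<amin: continue
        P=ray(d,c[:,0,:],z)[:,:2]*1000
        (x,y),(w,h),a=cv2.minAreaRect(P.astype(np.float32))
        if w<h: w,h,a=h,w,a+90
        out.append((c[:,0].mean(0).round().tolist(),round(x,1),round(y,1),round(w,1),round(h,1),round((a+90)%180-90,1)))
    return out
HS=dict(amber=((6,170,100),(16,255,255)),blue=((112,150,60),(125,255,255)),knob=((24,150,60),(32,255,255)),red=((0,200,50),(4,255,255)),fence=((100,150,30),(111,255,255)))
E
python3 - <<'E'
from h import *
for n in('top','side'):
    d=snap(n);hsv=cv2.cvtColor(d['color'],cv2.COLOR_RGB2HSV)
    if n=='top':
        for u,v in [(307,220),(351,220),(437,160),(482,210),(177,184),(200,205),(284,150)]:print((u,v),hsv[v,u],world(d)[v,u].round(3))
        big=cv2.resize(d['color'][80:260,150:550],(800,360),interpolation=cv2.INTER_CUBIC);cv2.imwrite('pics/crop1.png',big[:,:,::-1])
    else:
        for u,v in [(327,247),(356,232),(210,243),(360,184),(215,285)]:print((u,v),hsv[v,u],world(d)[v,u].round(3))
    for k,z in dict(amber=.02,blue=.02,knob=.138,fence=.042).items(): print(n,k,rects(d,mask(d,*HS[k]),z))
E
```

```text
(307, 220) [ 13 230 132] [0.442 0.028 0.018]
(351, 220) [113 199  91] [ 0.439 -0.08   0.023]
(437, 160) [107 181  62] [ 0.581 -0.295  0.042]
(482, 210) [108 177  65] [ 0.454 -0.396  0.045]
(177, 184) [ 30 197 133] [0.515 0.315 0.139]
(200, 205) [  1 239  78] [0.476 0.279 0.073]
(284, 150) [25 22 69] [0.623 0.085 0.009]
top amber [([307.0, 220.0], 443.2, 27.7, 116.7, 29.8, -0.6), ([504.0, 209.0], 459.7, -456.2, 91.3, 28.2, -9.2)]
top blue [([350.0, 221.0], 438.5, -78.9, 112.9, 27.8, 2.2)]
top knob [([436.0, 301.0], 245.6, -253.9, 108.6, 28.7, 46.8), ([175.0, 183.0], 517.3, 319.4, 48.4, 46.2, 88.8)]
top fence [([457.0, 185.0], 522.2, -340.2, 311.4, 159.8, 38.1)]
(327, 247) [ 14 182 202] [0.425 0.043 0.024]
(356, 232) [112 195 154] [ 0.422 -0.066  0.021]
(210, 243) [ 27 142 216] [0.498 0.33  0.137]
(360, 184) [107 151  83] [ 0.576 -0.26   0.041]
(215, 285) [  1 195 114] [0.464 0.351 0.054]
side amber [([327.0, 246.0], 433.7, 36.5, 132.5, 46.6, -1.3)]
side blue []
side knob []
side fence []
```

View pics/crop1.png

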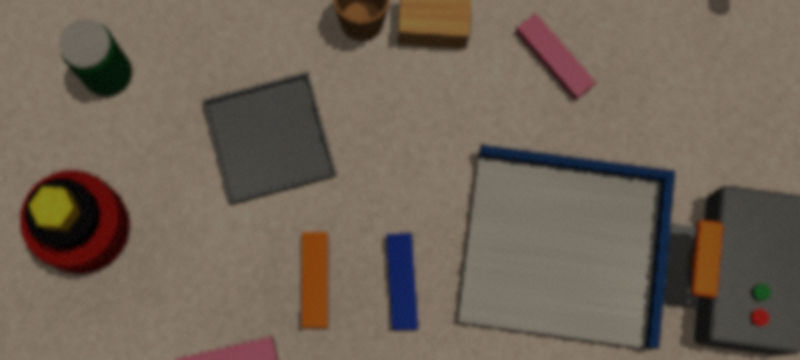

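```bash
python3 - <<'E'
from h import *
d=snap('top');s=snap('side')
def depthsel(d,m,z0,z1):
    W=world(d);k=(m>0)&(W[...,2]>z0)&(W[...,2]<z1);return W[k],k
for n,c in(('top',d),('side',s)):
    m=mask(c,(22,100,60),(33,255,255));W=world(c)
    k=((m>0)&(abs(W[...,0]-.51)<.06)&(abs(W[...,1]-.32)<.06)).astype(np.uint8)
    print(n,k.sum(),np.histogram(W[k>0][:,2],bins=[.09,.1,.11,.12,.13,.133,.136,.14,.145])[0])
    V=cv2.cvtColor(c['color'],cv2.COLOR_RGB2HSV)[...,2]
    print(' V',np.percentile(V[k>0],[5,25,50,75,95]))
    t=(k>0)&(W[...,2]>.133)
    ys,xs=np.nonzero(t);P=ray(c,np.c_[xs,ys],.138)[:,:2]*1000
    h=cv2.convexHull(P.astype(np.float32))
    (cx,cy),r=cv2.minEnclosingCircle(h);print(' top face',len(P),P.mean(0).round(1),(cx,cy),r)
    # width vs direction
    a=np.deg2rad(np.arange(0,180,5));w=[np.ptp(P@[np.cos(x),np.sin(x)]) for x in a];print(' w',[(int(np.rad2deg(x)),round(v,1)) for x,v in zip(a,w)])
# tank
m=mask(d,(0,180,40),(5,255,255));W=world(d);k=(m>0)&(W[...,2]>.06)&(W[...,2]<.08)&(W[...,1]>.2)
ys,xs=np.nonzero(k);P=(ray(d,np.c_[xs,ys],.07)[:,:2]*1000).astype(np.float32);print('tank',cv2.minEnclosingCircle(P))
# tray
cr=np.array([[205,102],[307,74],[335,176],[231,203]])/2+[150,80]
T=ray(d,cr,.016)[:,:2]*1000;print('tray',T.mean(0),cv2.minAreaRect(T.astype(np.float32)))
# fence
m=mask(d,*HS['fence']);ys,xs=np.nonzero(m);P=(ray(d,np.c_[xs,ys],.042)[:,:2]*1000).astype(np.float32)
h=cv2.approxPolyDP(cv2.convexHull(P),4,True)[:,0];print('fence',h.round(1).tolist())
ys,xs=np.nonzero(m);
# outer edges per column / row
end=[(u,ys[xs==u].min()) for u in range(400,476,3)];sd=[(xs[ys==v].max(),v) for v in range(180,245,3)]
inn=[(xs[ys==v].min(),v) for v in range(190,245,3)]
for nm,L in(('end',end),('side',sd),('side_inner',inn)):
    Q=(ray(d,np.array(L),.042)[:,:2]*1000).astype(np.float32);l=cv2.fitLine(Q,cv2.DIST_HUBER,0,.01,.01).ravel();print(nm,l,np.rad2deg(np.arctan2(l[1],l[0])))
# green search
for n,c in(('top',d),('side',s)): print(n,rects(c,mask(c,(35,100,30),(85,255,255)),.02))
E
```

```text
top 390 [  0  24   5  14   9  62 203  73]
 V [ 65.   105.25 131.   133.   134.  ]
 top face 338 [516.5 319.4] (516.1557006835938, 319.3865966796875) 24.768173217773438
 w [(0, np.float64(44.4)), (5, np.float64(46.1)), (10, np.float64(47.5)), (14, np.float64(48.5)), (20, np.float64(49.2)), (25, np.float64(49.4)), (29, np.float64(49.3)), (35, np.float64(48.9)), (40, np.float64(48.0)), (45, np.float64(46.8)), (50, np.float64(46.2)), (55, np.float64(45.6)), (59, np.float64(46.8)), (65, np.float64(47.9)), (70, np.float64(48.7)), (75, np.float64(49.1)), (80, np.float64(49.1)), (85, np.float64(48.8)), (90, np.float64(48.1)), (95, np.float64(47.6)), (100, np.float64(47.2)), (105, np.float64(46.4)), (110, np.float64(45.3)), (115, np.float64(44.7)), (119, np.float64(45.4)), (125, np.float64(46.0)), (130, np.float64(46.8)), (135, np.float64(47.4)), (140, np.float64(48.1)), (145, np.float64(48.5)), (150, np.float64(48.5)), (155, np.float64(48.2)), (160, np.float64(47.5)), (165, np.float64(46.4)), (170, np.float64(45.8)), (175, np.float64(44.8))]
side 445 [  0  22  86  82  17  30 198  10]
 V [137
[... 1017 characters left out ...]
0312, 315.9123840332031), 59.599308013916016)
tray [623.76462709  82.13136641] ((623.8724365234375, 82.22749328613281), (138.5827178955078, 134.89073181152344), 14.07701301574707)
fence [[598.5, -185.1999969482422], [590.9000244140625, -184.89999389648438], [353.8999938964844, -370.6000061035156], [353.79998779296875, -377.70001220703125], [411.0, -391.29998779296875], [560.7000122070312, -411.5]]
end [ 1.6124848e-01  9.8691386e-01  5.8445056e+02 -2.7289618e+02] 80.72063
side [ 9.8838073e-01 -1.5199846e-01  4.5562100e+02 -3.9629773e+02] -8.742758
side_inner [ 9.8692679e-01 -1.6116934e-01  4.2483008e+02 -3.8240378e+02] -9.274774
top []
side [([177.0, 232.0], 760.6, 274.8, 201.8, 69.1, -27.1)]
```

The crop confirms amber and blue, the hex knob, and saw yaw of about -9° with the inner corner at about (0.553,-0.400). Knob centre is about (0.515,0.319), with flat normals at about -3/57/117°. Moving towards the cap now.

apply_moves:
  rows:
    - [[0, 0, -0.096, 0, 0, 0, 0.085], [0, 0, -0.096, 0, 0, 0, 0.085], [0, 0, 0, 0.042, -0.0187, 0, 0.085], [0, 0, 0, 0.042, -0.0187, 0, 0.085], [0, 0, 0, 0.042, -0.0187, 0, 0.085], [0, 0, 0, 0.042, -0.0187, 0, 0.085], [0, 0, 0, 0.042, -0.0187, 0, 0.085], [0, 0, 0, 0.042, -0.0187, 0, 0.085], [0, 0, 0, 0.042, -0.0187, 0, 0.085], [0, 0, 0, 0.042, -0.0187, 0, 0.085], [0, 0, 0, 0.042, -0.0187, 0, 0.085], [0, 0, 0, 0.042, -0.0187, 0, 0.085], [0, 0, 0, 0.042, -0.0187, 0, 0.085], [0, 0, 0, 0.042, -0.0187, 0, 0.085], [0, 0, 0, 0, 0, 0, 0.085]]

```text
clock: 2.17
eef_pos: [0.4997, -0.0981, 0.2035]
tool_rot: [-180.0, 0.0, 27.2]
wrist_force: [-0.3, -0.6, -0.7]
finger_gap: 0.997
finger_force: 0.0
```

```bash
cat >> h.py <<'E'
def go(x,y,z,yaw=None,n=None):
    o=get_obs();p=o['eef_pos'];c=o['tool_rot'];ps=c[2]
    if yaw is not None: print('turn z',round(float(-np.deg2rad((yaw-ps+180)%360-180)),4))
    a=np.deg2rad(ps if yaw is None else yaw);D=np.array([x,y,z])-p
    t=np.array([D[0]*np.cos(a)+D[1]*np.sin(a),D[0]*np.sin(a)-D[1]*np.cos(a),-D[2]])
    print('pos',p.round(4),'rot',c.round(2),'q6',o['q'][5].round(1),'t',o['clock'],'shift',t.round(4),'len',np.linalg.norm(t).round(3))
E
python3 - <<'E'
from h import *
go(.5145,.319,.21,27)
E
```

```text
turn z 0.0028
pos [ 0.4997 -0.0981  0.2035] rot [-1.7998e+02  1.0000e-02  2.7160e+01] q6 47.6 t 2.175 shift [ 0.2025 -0.365  -0.0065] len 0.417
```

apply_moves:
  rows:
    - [[0, 0, 0, 0.0225, -0.0405, 0, 0.085], [0, 0, 0, 0.0225, -0.0405, 0, 0.085], [0, 0, 0, 0.0225, -0.0405, 0, 0.085], [0, 0, 0, 0.0225, -0.0405, 0, 0.085], [0, 0, 0, 0.0225, -0.0405, 0, 0.085], [0, 0, 0, 0.0225, -0.0405, 0, 0.085], [0, 0, 0, 0.0225, -0.0405, 0, 0.085], [0, 0, 0, 0.0225, -0.0405, 0, 0.085], [0, 0, 0, 0.0225, -0.041, 0, 0.085], [0, 0, 0, 0, 0, 0.03, 0.085], [0, 0, 0, 0, 0, 0.02, 0.085], [0, 0, 0, 0, 0, 0, 0.085]]

```text
clock: 3.68
eef_pos: [0.5132, 0.3159, 0.1525]
tool_rot: [180.0, 0.2, 26.9]
wrist_force: [-0.6, -0.2, 0.2]
finger_gap: 0.998
finger_force: 0.0
```

```bash
python3 - <<'E'
from h import *
go(.5145,.319,.112,27)
d=snap('top');s=snap('side')
m=np.vstack([cv2.resize(d['color'][:,100:600],(500,400)),]);
cv2.imwrite('pics/a.png',np.hstack([cv2.resize(d['color'],(480,300)),cv2.resize(s['color'][170:320,140:300],(320,300))])[:,:,::-1])
for n,c in(('top',d),('side',s)): print(n,rects(c,mask(c,(35,100,30),(85,255,255)),.02))
E
```

```text
turn z -0.001
pos [0.5132 0.3159 0.1525] rot [1.7999e+02 1.7000e-01 2.6940e+01] q6 91.2 t 3.675 shift [ 0.0025 -0.0022  0.0405] len 0.041
top []
side [([177.0, 232.0], 762.0, 274.5, 206.1, 69.4, -27.4)]
```

View pics/a.png

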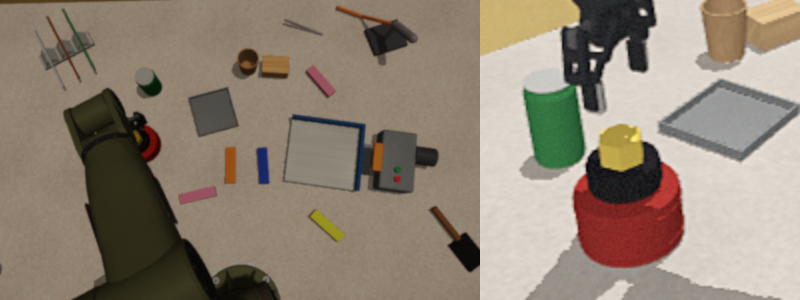

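The left panel shows no green bar anywhere, including where the arm stood before, so only amber and blue are present. The right panel shows the open gripper above the knob.

apply_moves:
  rows:
    - [[0, 0, 0, 0.0025, -0.002, 0.015, 0.085], [0, 0, 0, 0, 0, 0.015, 0.085], [0, 0, 0, 0, 0, 0.01, 0.085], [0, 0, 0, 0, 0, 0, 0.085], [0, 0, 0, 0, 0, 0, 0.04], [0, 0, 0, 0, 0, 0, 0.03], [0, 0, 0, 0, 0, 0, 0.03], [0, 0, 0, 0, 0, 0, 0.03], [0, 0, 0, 0, 0, 0, 0.03], [0, 0, 0, 0, 0, 0, 0.03]]
  newtons: 50

```text
clock: 5.03
eef_pos: [0.515, 0.3199, 0.1138]
tool_rot: [-180.0, -0.0, 27.0]
wrist_force: [0.7, -0.1, -0.0]
finger_gap: 0.353
finger_force: 0.0
```

```bash
python3 - <<'E'
from h import *
go(.5145,.319,.112,27);o=get_obs();print(o['wrist_force'],o['ft_torque'],o['finger_gap']*85,o['finger_force'])
E
```

```text
turn z -0.0005
pos [0.515  0.3199 0.1138] rot [-180.     -0.     26.97] q6 91.4 t 5.025 shift [-0.0008  0.0006  0.0018] len 0.002
[ 0.69436103 -0.07112868 -0.02141074] [0.04260465 0.00718795 0.01579479] 30.023178686829233 0.0
```

```bash
python3 - <<'E'
from h import *
s=snap('side')
cv2.imwrite('pics/b.png',cv2.resize(s['color'][140:310,130:300],(600,600),interpolation=cv2.INTER_CUBIC)[:,:,::-1])
E
```

```text
(no output)
```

View pics/b.png

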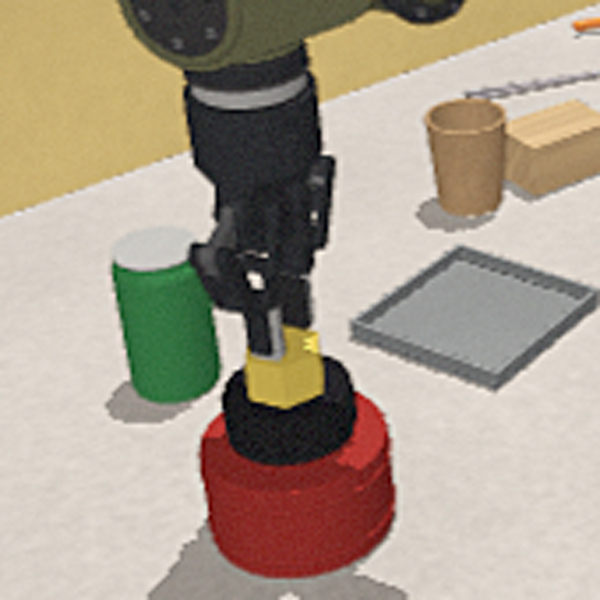

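The fingertips end near crop (268,350), i.e. pixel (206,239), at the upper left of the knob. I'll check their true position using depth.

```bash
python3 - <<'E'
from h import *
s=snap('side');W=world(s);H=cv2.cvtColor(s['color'],cv2.COLOR_RGB2HSV)
for v in range(226,252,3):
    print(v,[(u,*(W[v,u]*1000).round().astype(int).tolist(),'Y' if 20<H[v,u,0]<34 and H[v,u,1]>90 else '') for u in range(200,224,4)])
E
```

```text
226 [(200, 480, 358, 201, ''), (204, 489, 344, 191, ''), (208, 489, 335, 187, ''), (212, 522, 307, 160, ''), (216, 515, 300, 160, ''), (220, 732, 158, 2, '')]
229 [(200, 488, 355, 188, ''), (204, 497, 341, 178, ''), (208, 495, 332, 175, ''), (212, 524, 306, 151, ''), (216, 514, 302, 153, ''), (220, 723, 165, -2, '')]
232 [(200, 506, 346, 169, ''), (204, 496, 342, 172, ''), (208, 494, 334, 169, ''), (212, 525, 306, 142, 'Y'), (216, 515, 303, 145, ''), (220, 705, 177, 2, '')]
235 [(200, 506, 347, 162, ''), (204, 496, 343, 164, ''), (208, 497, 333, 160, ''), (212, 521, 310, 138, 'Y'), (216, 515, 303, 138, 'Y'), (220, 507, 298, 139, '')]
238 [(200, 508, 347, 154, 'Y'), (204, 501, 341, 154, ''), (208, 495, 336, 154, ''), (212, 510, 317, 139, 'Y'), (216, 508, 309, 136, 'Y'), (220, 497, 305, 139, '')]
241 [(200, 519, 342, 138, 'Y'), (204, 508, 338, 141, ''), (208, 498, 334, 145, ''), (212, 500, 324, 139, 'Y'), (216, 496, 316, 137, 'Y'), (220, 492, 309, 135, 'Y')]
244 [(200, 518, 344, 132, 'Y'), (204, 504, 341, 137, 'Y'), (208, 500, 334, 136, 'Y'), (212, 495, 328, 135, 'Y'), (216, 494, 319, 131, 'Y'), (220, 492, 310, 128, 'Y')]
247 [(200, 518, 344, 124, 'Y'), (204, 509, 340, 127, 'Y'), (208, 495, 338, 132, 'Y'), (212, 493, 330, 129, 'Y'), (216, 495, 319, 123, 'Y'), (220, 494, 310, 119, 'Y')]
250 [(200, 529, 340, 109, 'Y'), (204, 510, 340, 118, 'Y'), (208, 501, 336, 120, 'Y'), (212, 495, 330, 121, 'Y'), (216, 493, 321, 117, 'Y'), (220, 494, 310, 112, 'Y')]
```

The camera puts the fingertips at about z=0.142, just above the knob top (0.138), so the closed fingers were over it. I'll open, go down 15 mm, and check the tip height again.

apply_moves:
  rows:
    - [[0, 0, 0, 0, 0, 0, 0.085], [0, 0, 0, 0, 0, 0, 0.085], [0, 0, 0, 0, 0, 0, 0.085], [0, 0, 0, 0, 0, 0, 0.085], [0, 0, 0, 0, 0, 0.005, 0.085], [0, 0, 0, 0, 0, 0.005, 0.085], [0, 0, 0, 0, 0, 0.005, 0.085], [0, 0, 0, 0, 0, 0, 0.085]]

```text
clock: 6.12
eef_pos: [0.5147, 0.3198, 0.0982]
tool_rot: [180.0, 0.1, 27.0]
wrist_force: [0.1, 0.4, -0.9]
finger_gap: 0.994
finger_force: 0.0
```

```bash
python3 - <<'E'
from h import *
s=snap('side');W=world(s)*1000;H=cv2.cvtColor(s['color'],cv2.COLOR_RGB2HSV)
k=(H[...,2]<90)|(H[...,1]<60)
near=(np.hypot(W[...,0]-515,W[...,1]-319)<75)&(W[...,2]>112)&k
e=np.array([-.454,.891])
t=(W[...,:2]-[515,319])@e
for a in range(-72,73,12):
    q=near&(t>a)&(t<a+12);z=W[...,2][q]
    if len(z):print(a,len(z),np.percentile(z,[0,3,10]).round())
o=get_obs();print(o['wrist_force'],o['eef_pos'])
cv2.imwrite('pics/c.png',cv2.resize(s['color'][180:300,150:270],(600,600),interpolation=cv2.INTER_CUBIC)[:,:,::-1])
E
```

```text
-72 90 [185. 189. 191.]
-60 63 [144. 151. 180.]
-48 238 [140. 142. 147.]
-36 39 [192. 195. 197.]
-24 64 [118. 134. 199.]
-12 140 [138. 200. 209.]
0 168 [198. 204. 231.]
12 329 [203. 220. 229.]
24 695 [193. 209. 221.]
36 353 [140. 186. 200.]
48 927 [140. 152. 168.]
60 656 [185. 195. 207.]
72 58 [187. 187. 189.]
[0.38233415 1.36896343 0.04408223] [0.51488919 0.31986415 0.09854948]
```

View pics/c.png

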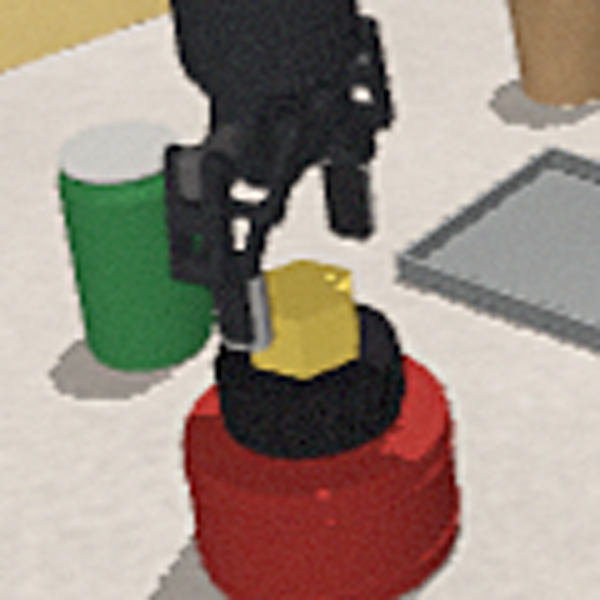

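Open tips are at about z=0.140 with TCP at 0.0985, so the real tips sit about 28 mm higher than reported (13 mm of that swing comes on top when open). I'll descend to match and close on the knob.

apply_moves:
  rows:
    - [[0, 0, 0, 0, 0, 0.005, 0.085], [0, 0, 0, 0, 0, 0.005, 0.085], [0, 0, 0, 0, 0, 0.004, 0.085], [0, 0, 0, 0, 0, 0, 0.03], [0, 0, 0, 0, 0, 0, 0.03], [0, 0, 0, 0, 0, 0, 0.03], [0, 0, 0, 0, 0, 0, 0.03], [0, 0, 0, 0, 0, 0, 0.03]]
  newtons: 60

```text
clock: 7.18
eef_pos: [0.5153, 0.3201, 0.0853]
tool_rot: [-180.0, -0.1, 27.0]
wrist_force: [-0.7, -0.1, 5.5]
finger_gap: 0.508
finger_force: 61.3
```

```bash
python3 - <<'E'
from h import *
go(.515,.319,.084,27);o=get_obs();print(o['wrist_force'],o['ft_torque'],o['finger_gap']*85.4,o['finger_force'])
s=snap('side');W=world(s)*1000;H=cv2.cvtColor(s['color'],cv2.COLOR_RGB2HSV)
k=(H[...,2]<90)|(H[...,1]<60)
t=(W[...,:2]-[515,319])@np.array([-.454,.891])
near=(np.hypot(W[...,0]-515,W[...,1]-319)<60)&(W[...,2]>110)&k
for a in (-40,-30,-20,20,30,40):
    z=W[...,2][near&(t>a)&(t<a+10)]
    if len(z):print(a,len(z),np.percentile(z,[0,3,10]).round())
E
```

```text
turn z -0.0004
pos [0.5153 0.3201 0.0853] rot [-1.800e+02 -6.000e-02  2.698e+01] q6 91.4 t 7.175 shift [-0.0007  0.0009  0.0013] len 0.002
[-0.65682442 -0.10825691  5.48869748] [-0.09482124 -0.012865   -0.07478979] 43.37998376467811 61.32241442799568
-40 37 [110. 138. 162.]
-30 148 [110. 122. 140.]
-20 108 [110. 152. 175.]
20 500 [110. 127. 172.]
30 759 [110. 130. 149.]
40 81 [160. 165. 168.]
```

Gripped: gap 43.4 mm, 61 N. Unscrewing with the matching rise.

apply_moves:
  rows:
    - [[0, 0, -0.16, 0, 0, -0.0006, 0.03], [0, 0, -0.16, 0, 0, -0.0006, 0.03], [0, 0, -0.16, 0, 0, -0.0006, 0.03], [0, 0, -0.16, 0, 0, -0.0006, 0.03], [0, 0, -0.16, 0, 0, -0.0006, 0.03], [0, 0, -0.16, 0, 0, -0.0006, 0.03], [0, 0, 0, 0, 0, 0, 0.03]]

```text
clock: 8.1
eef_pos: [0.5149, 0.3197, 0.088]
tool_rot: [-180.0, 0.0, 81.9]
wrist_force: [1.8, -1.1, -1.6]
finger_gap: 0.506
finger_force: 60.6
```

```bash
python3 - <<'E'
from h import *
go(.515,.319,.084);o=get_obs();print(o['wrist_force'],o['ft_torque'],o['finger_gap']*85.4,o['finger_force'])
E
```

```text
pos [0.5149 0.3197 0.088 ] rot [-1.7998e+02  3.0000e-02  8.1920e+01] q6 36.5 t 8.1 shift [-0.0007  0.0002  0.004 ] len 0.004
[ 1.7956988  -1.13664611 -1.62446935] [-0.05535674 -0.22419238  0.02146232] 43.198930640178965 60.630025304853916
```

apply_moves:
  rows:
    - [[0, 0, -0.168, 0, 0, -0.00065, 0.03], [0, 0, -0.168, 0, 0, -0.00065, 0.03], [0, 0, -0.168, 0, 0, -0.00065, 0.03], [0, 0, -0.168, 0, 0, -0.00065, 0.03], [0, 0, -0.168, 0, 0, -0.00065, 0.03], [0, 0, -0.168, 0, 0, -0.00065, 0.03], [0, 0, -0.168, 0, 0, -0.00065, 0.03], [0, 0, -0.168, 0, 0, -0.00065, 0.03], [0, 0, -0.168, 0, 0, -0.00065, 0.03], [0, 0, -0.168, 0, 0, -0.00065, 0.03], [0, 0, -0.168, 0, 0, -0.00065, 0.03], [0, 0, -0.168, 0, 0, -0.00065, 0.03], [0, 0, -0.168, 0, 0, -0.00065, 0.03], [0, 0, -0.168, 0, 0, -0.00065, 0.03], [0, 0, -0.168, 0, 0, -0.00065, 0.03], [0, 0, -0.168, 0, 0, -0.00065, 0.03], [0, 0, -0.168, 0, 0, -0.00065, 0.03], [0, 0, -0.16, 0, 0, -0.00065, 0.03], [0, 0, 0, 0, 0, 0, 0.03]]

```text
clock: 10.48
eef_pos: [0.5156, 0.3204, 0.1004]
tool_rot: [-179.9, 0.1, -105.3]
wrist_force: [4.2, 1.9, 1.6]
finger_gap: 0.51
finger_force: 43.3
```

```bash
python3 - <<'E'
from h import *
go(.515,.319,.16);o=get_obs();print(o['wrist_force'],o['ft_torque'],o['finger_gap']*85.4,o['finger_force'])
E
```

```text
pos [0.5156 0.3204 0.1004] rot [-1.7991e+02  1.1000e-01 -1.0534e+02] q6 -136.3 t 10.475 shift [ 0.0016  0.0002 -0.0596] len 0.06
[4.23643548 1.91629733 1.58504316] [ 0.43484988 -1.01150425  0.03870222] 43.57994864899185 43.266644552350044
```

apply_moves:
  rows:
    - [[0, 0, 0, 0, 0, 0, 0.03], [0, 0, 0, 0, 0, -0.003, 0.03], [0, 0, 0, 0, 0, -0.003, 0.03], [0, 0, 0, 0, 0, 0, 0.03]]

```text
clock: 10.98
eef_pos: [0.5155, 0.3204, 0.1062]
tool_rot: [-179.9, 0.1, -105.5]
wrist_force: [4.6, 3.2, -1.0]
finger_gap: 0.504
finger_force: 65.8
```

```bash
python3 - <<'E'
from h import *
go(.515,.319,.16);o=get_obs();print(o['wrist_force'],o['ft_torque'],o['finger_gap']*85.4,o['finger_force'])
s=snap('side')
cv2.imwrite('pics/d.png',cv2.resize(s['color'][180:300,150:270],(600,600),interpolation=cv2.INTER_CUBIC)[:,:,::-1])
E
```

```text
pos [0.5155 0.3204 0.1062] rot [-1.7993e+02  9.0000e-02 -1.0547e+02] q6 -136.1 t 10.975 shift [ 0.0015  0.0001 -0.0538] len 0.054
[ 4.62957244  3.22446248 -0.96141809] [ 0.67839813 -0.86879461  0.0185705 ] 43.04236111822057 65.81336483359337
```

View pics/d.png

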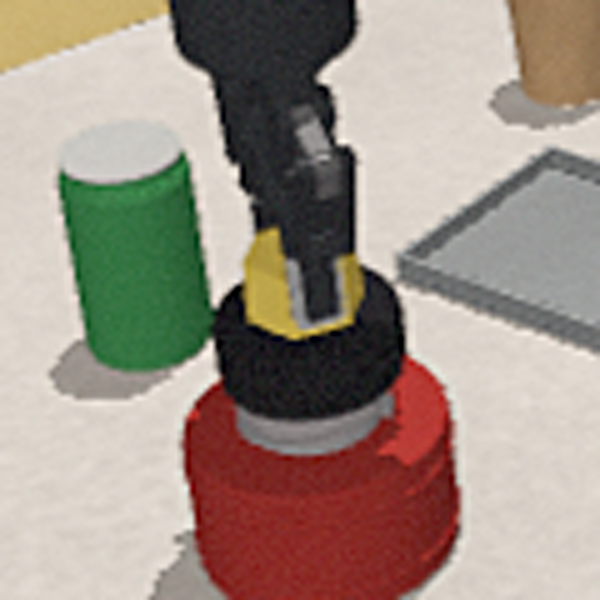

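The cap has risen and the grey neck shows below its rim, so it's free. Lifting and carrying it to the tray.

apply_moves:
  rows:
    - [[0, 0, 0, 0, 0, -0.015, 0.03], [0, 0, 0, 0, 0, -0.015, 0.03], [0, 0, 0, 0, 0, -0.015, 0.03], [0, 0, 0, 0, 0, -0.015, 0.03], [0, 0, 0, 0, 0, -0.005, 0.03], [0, 0, 0, 0, 0, 0, 0.03], [0, 0, 0, 0, 0, 0, 0.03]]

```text
clock: 11.9
eef_pos: [0.5147, 0.3198, 0.1704]
tool_rot: [180.0, -0.0, -105.2]
wrist_force: [0.8, 0.9, -2.1]
finger_gap: 0.505
finger_force: 66.0
```

```bash
python3 - <<'E'
from h import *
go(.624,.083,.17);o=get_obs();print(o['wrist_force'],o['ft_torque'],o['finger_gap']*85.4,o['finger_force'])
E
```

```text
pos [0.5147 0.3198 0.1704] rot [ 1.7995e+02 -4.0000e-02 -1.0522e+02] q6 -136.4 t 11.9 shift [ 0.1998 -0.1676  0.0004] len 0.261
[ 0.80086919  0.85094983 -2.0950364 ] [ 0.04954059  0.05349555 -0.00332646] 43.162566476283764 65.95521211624146
```

apply_moves:
  rows:
    - [[0, 0, 0.15, 0, 0, 0, 0.03], [0, 0, 0.15, 0, 0, 0, 0.03], [0, 0, 0.15, 0, 0, 0, 0.03], [0, 0, 0.15, 0, 0, 0, 0.03], [0, 0, 0.15, 0, 0, 0, 0.03], [0, 0, 0.15, 0, 0, 0, 0.03], [0, 0, 0.15, 0, 0, 0, 0.03], [0, 0, 0.15, 0, 0, 0, 0.03], [0, 0, 0, -0.0105, -0.0309, 0, 0.03], [0, 0, 0, -0.0105, -0.0309, 0, 0.03], [0, 0, 0, -0.0105, -0.0309, 0, 0.03], [0, 0, 0, -0.0105, -0.0309, 0, 0.03], [0, 0, 0, -0.0105, -0.0309, 0, 0.03], [0, 0, 0, -0.0105, -0.0309, 0, 0.03], [0, 0, 0, -0.0105, -0.0309, 0, 0.03], [0, 0, 0, -0.0105, -0.0309, 0, 0.03], [0, 0, 0, 0, 0, 0, 0.03], [0, 0, 0, 0, 0, 0, 0.03]]

```text
clock: 14.15
eef_pos: [0.6241, 0.0833, 0.1706]
tool_rot: [180.0, -0.1, -174.0]
wrist_force: [-0.1, 0.4, -1.1]
finger_gap: 0.504
finger_force: 65.9
```

```bash
python3 - <<'E'
from h import *
go(.624,.083,.016);o=get_obs();print(o['wrist_force'],o['finger_gap']*85.4,o['finger_force'])
E
```

```text
pos [0.6241 0.0833 0.1706] rot [ 1.7999e+02 -5.0000e-02 -1.7397e+02] q6 -91.8 t 14.15 shift [ 0.0002 -0.0003  0.1546] len 0.155
[-0.09995994  0.40743682 -1.14545146] 43.005596352778674 65.88773891329765
```

apply_moves:
  rows:
    - [[0, 0, 0, 0, 0, 0.025, 0.03], [0, 0, 0, 0, 0, 0.025, 0.03], [0, 0, 0, 0, 0, 0.025, 0.03], [0, 0, 0, 0, 0, 0.025, 0.03], [0, 0, 0, 0, 0, 0.02, 0.03], [0, 0, 0, 0, 0, 0.015, 0.03], [0, 0, 0, 0, 0, 0.008, 0.03], [0, 0, 0, 0, 0, 0.004, 0.03], [0, 0, 0, 0, 0, 0.002, 0.03], [0, 0, 0, 0, 0, 0, 0.03], [0, 0, 0, 0, 0, 0, 0.03]]

```text
clock: 15.52
eef_pos: [0.6247, 0.0829, 0.0225]
tool_rot: [180.0, 0.0, -174.0]
wrist_force: [-0.3, 0.2, -0.9]
finger_gap: 0.505
finger_force: 65.9
```

```bash
python3 - <<'E'
from h import *
go(.624,.083,.016);o=get_obs();print(o['wrist_force'],o['finger_gap']*85.4,o['finger_force'])
E
```

```text
pos [0.6247 0.0829 0.0225] rot [ 1.8000e+02  3.0000e-02 -1.7398e+02] q6 -91.8 t 15.525 shift [0.0006 0.0002 0.0065] len 0.007
[-0.32386287  0.162809   -0.86611418] 43.14472988123704 65.91028455644846
```

apply_moves:
  rows:
    - [[0, 0, 0, 0, 0, 0.002, 0.03], [0, 0, 0, 0, 0, 0.002, 0.03], [0, 0, 0, 0, 0, 0.0015, 0.03], [0, 0, 0, 0, 0, 0, 0.03], [0, 0, 0, 0, 0, 0, 0.03]]

```text
clock: 16.15
eef_pos: [0.6245, 0.0829, 0.0166]
tool_rot: [180.0, 0.0, -174.0]
wrist_force: [0.4, 0.6, -1.6]
finger_gap: 0.501
finger_force: 65.9
```

apply_moves:
  rows:
    - [[0, 0, 0, 0, 0, 0.001, 0.03], [0, 0, 0, 0, 0, 0.001, 0.03], [0, 0, 0, 0, 0, 0, 0.03], [0, 0, 0, 0, 0, 0, 0.03]]

```text
clock: 16.65
eef_pos: [0.6245, 0.0829, 0.0154]
tool_rot: [-180.0, 0.0, -174.0]
wrist_force: [-4.0, -0.5, 6.8]
finger_gap: 0.503
finger_force: 66.8
```

Touchdown. Releasing and retreating.

apply_moves:
  rows:
    - [[0, 0, 0, 0, 0, 0, 0.055], [0, 0, 0, 0, 0, 0, 0.07], [0, 0, 0, 0, 0, 0, 0.085], [0, 0, 0, 0, 0, 0, 0.085], [0, 0, 0, 0, 0, -0.02, 0.085], [0, 0, 0, 0, 0, -0.04, 0.085], [0, 0, 0, 0, 0, -0.05, 0.085], [0, 0, 0, 0, 0, -0.05, 0.085], [0, 0, 0, 0, 0, 0, 0.085]]

```text
clock: 17.77
eef_pos: [0.6261, 0.0831, 0.1807]
tool_rot: [-180.0, 0.5, -174.0]
wrist_force: [-0.2, -0.5, 0.1]
finger_gap: 0.996
finger_force: 0.0
```

```bash
python3 - <<'E'
from h import *
d=snap('top');s=snap('side')
for n,c in(('top',d),('side',s)):
    m=mask(c,(22,100,60),(33,255,255));W=world(c)*1000
    k=(m>0)&(abs(W[...,0]-624)<70)&(abs(W[...,1]-83)<70)
    if k.sum()>10: print(n,'knob',np.median(W[k],0).round(),np.percentile(W[k][:,2],95).round())
for k in('amber','blue'): print(k,rects(d,mask(d,*HS[k]),.02),rects(s,mask(s,*HS[k]),.02))
go(.44,.028,.1,0)
cv2.imwrite('pics/e.png',np.hstack([cv2.resize(d['color'][80:280,130:400],(405,300)),cv2.resize(s['color'][170:320,180:375],(390,300))])[:,:,::-1])
E
```

```text
top knob [618.  81. 489.] 492.0
side knob [611.  90.  63.] 70.0
amber [([319.0, 231.0], 411.8, 1.3, 113.1, 29.6, -1.0), ([503.0, 209.0], 459.9, -455.4, 94.2, 29.4, -9.2), ([466.0, 16.0], 974.2, -398.5, 92.7, 10.0, 66.7)] [([343.0, 247.0], 402.7, 8.6, 131.7, 47.5, -0.7)]
blue [([350.0, 221.0], 438.5, -78.9, 112.9, 27.5, 2.4)] []
turn z -3.0364
pos [0.6245 0.0829 0.1757] rot [-1.8000e+02  8.0000e-02 -1.7397e+02] q6 -91.8 t 17.875 shift [-0.1845  0.0549  0.0757] len 0.207
```

View pics/e.png

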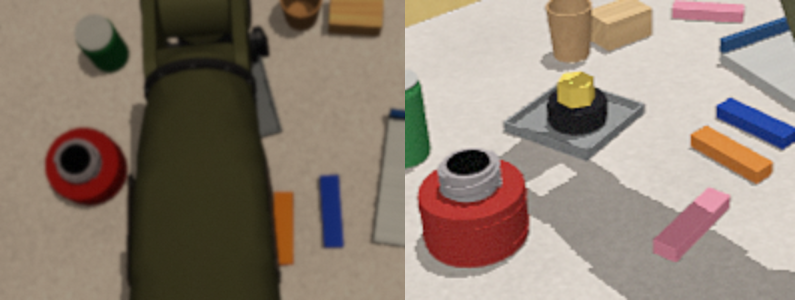

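The cap stands upright in the tray. The amber bar has been knocked to about (0.412,0.001); blue is unchanged at (0.4395,-0.079), yaw 2.4°. Going for blue first.

apply_moves:
  rows:
    - [[0, 0, 0.063, 0, 0, 0, 0.085], [0, 0, 0, 0.0319, -0.0257, 0, 0.085], [0, 0, 0, 0.0319, -0.0257, 0, 0.085], [0, 0, 0, 0.0319, -0.0257, 0, 0.085], [0, 0, 0, 0.0319, -0.0257, 0, 0.085], [0, 0, 0, 0.0319, -0.0257, 0, 0.085], [0, 0, 0, 0.0319, -0.0257, 0, 0.085], [0, 0, 0, 0, 0, 0.04, 0.085], [0, 0, 0, 0, 0, 0.04, 0.085], [0, 0, 0, 0, 0, 0.04, 0.085], [0, 0, 0, 0, 0, 0.03, 0.085], [0, 0, 0, 0, 0, 0, 0.085], [0, 0, 0, 0, 0, 0, 0.085]]

```text
clock: 19.5
eef_pos: [0.44, -0.0793, 0.0254]
tool_rot: [-180.0, 0.0, -177.6]
wrist_force: [-0.2, 0.2, 0.6]
finger_gap: 0.998
finger_force: 0.0
```

```bash
python3 - <<'E'
from h import *
go(.4395,-.079,-.02,-177.6)
s=snap('side')
cv2.imwrite('pics/f.png',cv2.resize(s['color'][160:280,280:440],(800,600),interpolation=cv2.INTER_CUBIC)[:,:,::-1])
E
```

```text
turn z 0.0003
pos [ 0.44   -0.0793  0.0254] rot [-1.7999e+02  2.0000e-02 -1.7758e+02] q6 -107.3 t 19.5 shift [0.0005 0.0003 0.0454] len 0.045
```

View pics/f.png

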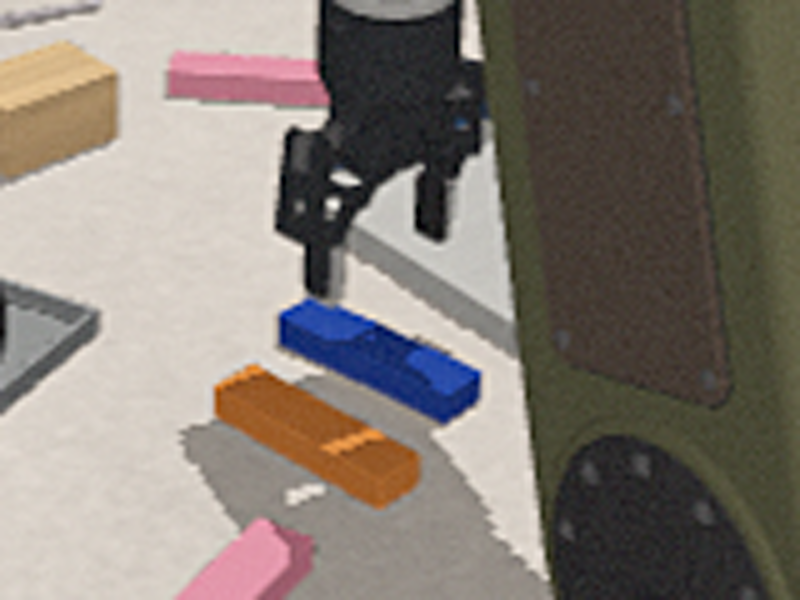

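The open fingers straddle the blue bar (crop 375,350) with tips above it. Descending and closing.

apply_moves:
  rows:
    - [[0, 0, 0, 0, 0, 0.015, 0.085], [0, 0, 0, 0, 0, 0.015, 0.085], [0, 0, 0, 0, 0, 0.01, 0.085], [0, 0, 0, 0, 0, 0.005, 0.085], [0, 0, 0, 0, 0, 0, 0.06], [0, 0, 0, 0, 0, 0, 0.045], [0, 0, 0, 0, 0, 0, 0.02], [0, 0, 0, 0, 0, 0, 0.02], [0, 0, 0, 0, 0, 0, 0.02], [0, 0, 0, 0, 0, 0, 0.02], [0, 0, 0, 0, 0, 0, 0.02]]
  newtons: 60

```text
clock: 20.92
eef_pos: [0.4401, -0.0794, -0.0198]
tool_rot: [-180.0, 0.1, -177.6]
wrist_force: [-2.5, -0.3, 6.3]
finger_gap: 0.353
finger_force: 60.2
```

apply_moves:
  rows:
    - [[0, 0, 0, 0, 0, -0.01, 0.02], [0, 0, 0, 0, 0, -0.025, 0.02], [0, 0, 0, 0, 0, -0.025, 0.02], [0, 0, 0, 0, 0, -0.025, 0.02], [0, 0, 0.1, 0, 0, 0, 0.02], [0, 0, 0.099, 0, 0, 0, 0.02], [0, 0, 0, -0.0123, -0.0366, 0, 0.02], [0, 0, 0, -0.0123, -0.0366, 0, 0.02], [0, 0, 0, -0.0123, -0.0366, 0, 0.02], [0, 0, 0, -0.0123, -0.0366, 0, 0.02], [0, 0, 0, -0.0123, -0.0366, 0, 0.02], [0, 0, 0, -0.0123, -0.0366, 0, 0.02], [0, 0, 0, -0.0123, -0.0366, 0, 0.02], [0, 0, 0, 0, 0, 0, 0.02], [0, 0, 0, 0, 0, 0, 0.02]]

```text
clock: 22.8
eef_pos: [0.4845, -0.3452, 0.0646]
tool_rot: [180.0, -0.0, 171.0]
wrist_force: [-0.0, 1.0, -1.7]
finger_gap: 0.354
finger_force: 60.1
```

```bash
python3 - <<'E'
from h import *
go(.4852,-.3456,.0015,171)
d=snap('top');s=snap('side')
for k in('amber','blue'): print(k,rects(d,mask(d,*HS[k]),.02),rects(d,mask(d,*HS[k]),.1))
cv2.imwrite('pics/g.png',np.hstack([cv2.resize(d['color'][120:280,340:540],(500,400)),s['color'][150:310:1,300:420].repeat(2,0).repeat(2,1)[:400,:]if 0 else cv2.resize(s['color'][120:280,310:430],(300,400))])[:,:,::-1])
E
```

```text
turn z 0.0003
pos [ 0.4845 -0.3452  0.0646] rot [ 1.7997e+02 -3.0000e-02  1.7101e+02] q6 -120.0 t 22.8 shift [-0.0008 -0.0003  0.0631] len 0.063
amber [([319.0, 219.0], 441.1, -0.5, 59.5, 27.2, -1.0), ([466.0, 16.0], 974.9, -397.4, 95.2, 10.5, 66.7)] [([319.0, 219.0], 431.1, -2.5, 55.7, 25.5, -1.0), ([466.0, 16.0], 931.0, -374.3, 89.1, 9.8, 66.7)]
blue [] []
```

View pics/g.png

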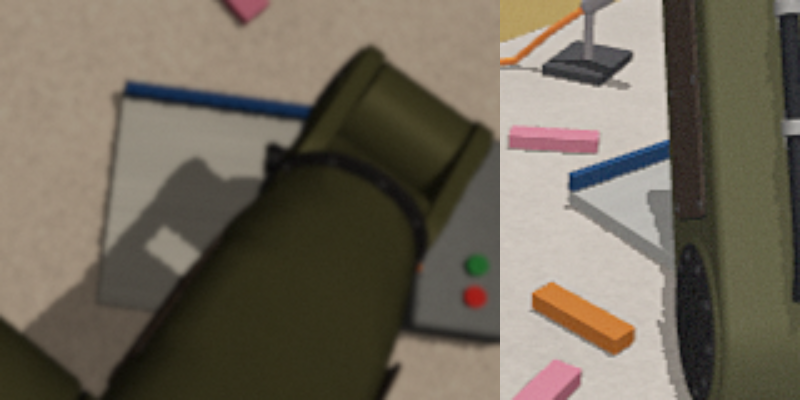

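The arm hides the table, so I go by force from here. Lowering to the table.

apply_moves:
  rows:
    - [[0, 0, 0, 0, 0, 0.02, 0.02], [0, 0, 0, 0, 0, 0.02, 0.02], [0, 0, 0, 0, 0, 0.012, 0.02], [0, 0, 0, 0, 0, 0.006, 0.02], [0, 0, 0, 0, 0, 0.003, 0.02], [0, 0, 0, 0, 0, 0.001, 0.02], [0, 0, 0, 0, 0, 0, 0.02], [0, 0, 0, 0, 0, 0, 0.02]]

```text
clock: 23.9
eef_pos: [0.4849, -0.3459, 0.0029]
tool_rot: [-180.0, 0.0, 171.0]
wrist_force: [0.5, -0.0, -2.9]
finger_gap: 0.352
finger_force: 60.1
```

apply_moves:
  rows:
    - [[0, 0, 0, 0, 0, 0.001, 0.02], [0, 0, 0, -0.003, 0, 0, 0.02], [0, 0, 0, -0.003, 0, 0, 0.02], [0, 0, 0, -0.002, 0, 0, 0.02], [0, 0, 0, 0, 0, 0, 0.02], [0, 0, 0, 0, 0, 0, 0.02]]

```text
clock: 24.65
eef_pos: [0.4926, -0.347, 0.0015]
tool_rot: [180.0, -0.0, 171.0]
wrist_force: [0.5, -0.5, -2.3]
finger_gap: 0.354
finger_force: 60.1
```

apply_moves:
  rows:
    - [[0, 0, 0, -0.002, 0, 0, 0.02], [0, 0, 0, -0.002, 0, 0, 0.02], [0, 0, 0, -0.001, 0, 0, 0.02], [0, 0, 0, 0, 0, 0, 0.02]]

```text
clock: 25.15
eef_pos: [0.4976, -0.3478, 0.0015]
tool_rot: [180.0, -0.0, 171.0]
wrist_force: [-0.4, 0.4, -2.2]
finger_gap: 0.35
finger_force: 60.1
```

apply_moves:
  rows:
    - [[0, 0, 0, -0.001, 0, 0, 0.02], [0, 0, 0, -0.001, 0, 0, 0.02], [0, 0, 0, 0, 0, 0, 0.02]]

```text
clock: 25.52
eef_pos: [0.4997, -0.3481, 0.0016]
tool_rot: [-180.0, 0.0, 171.0]
wrist_force: [-0.3, -0.4, -2.9]
finger_gap: 0.36
finger_force: 60.1
```

apply_moves:
  rows:
    - [[0, 0, 0, -0.001, 0, 0, 0.02], [0, 0, 0, -0.001, 0, 0, 0.02], [0, 0, 0, 0, 0, 0, 0.02]]

```text
clock: 25.9
eef_pos: [0.5016, -0.3484, 0.0016]
tool_rot: [-180.0, 0.0, 171.0]
wrist_force: [-0.3, -0.4, -2.9]
finger_gap: 0.359
finger_force: 60.1
```

apply_moves:
  rows:
    - [[0, 0, 0, -0.001, 0, 0, 0.02], [0, 0, 0, -0.001, 0, 0, 0.02], [0, 0, 0, 0, 0, 0, 0.02]]

```text
clock: 26.28
eef_pos: [0.5036, -0.3487, 0.0016]
tool_rot: [-180.0, 0.0, 171.0]
wrist_force: [-0.2, 0.4, -2.8]
finger_gap: 0.357
finger_force: 60.1
```

apply_moves:
  rows:
    - [[0, 0, 0, -0.001, 0, 0, 0.02], [0, 0, 0, -0.001, 0, 0, 0.02], [0, 0, 0, 0, 0, 0, 0.02]]

```text
clock: 26.65
eef_pos: [0.5052, -0.3489, 0.0015]
tool_rot: [180.0, -0.1, 171.0]
wrist_force: [-4.0, 1.8, -0.7]
finger_gap: 0.36
finger_force: 60.3
```

apply_moves:
  rows:
    - [[0, 0, 0, -0.001, 0, 0, 0.02], [0, 0, 0, -0.001, 0, 0, 0.02], [0, 0, 0, 0, 0, 0, 0.02]]

```text
clock: 27.02
eef_pos: [0.5051, -0.3489, 0.0011]
tool_rot: [179.9, -0.3, 171.0]
wrist_force: [-20.4, 4.1, 7.2]
finger_gap: 0.353
finger_force: 61.1
```

End-fence contact (20 N). Ease off, set down, release, and get ready to push sideways.

apply_moves:
  rows:
    - [[0, 0, 0, 0.0015, 0, 0, 0.02], [0, 0, 0, 0, 0, 0.001, 0.02], [0, 0, 0, 0, 0, 0, 0.02], [0, 0, 0, 0, 0, 0, 0.044], [0, 0, 0, 0, 0, 0, 0.044], [0, 0, 0, 0, 0, 0, 0.044], [0, 0, 0, 0, 0, -0.01, 0.044], [0, 0, 0, 0, 0, -0.025, 0.044], [0, 0, 0, 0, 0, -0.025, 0.044], [0, 0, 0, 0, 0.021, 0, 0.0], [0, 0, 0, 0, 0.021, 0, 0.0], [0, 0, 0, 0, 0, 0, 0.0], [0, 0, 0, 0, 0, 0, 0.0], [0, 0, 0, 0, 0, 0, 0.0], [0, 0, 0, 0, 0, 0, 0.0]]

```text
clock: 28.9
eef_pos: [0.5124, -0.3079, 0.0604]
tool_rot: [180.0, -0.0, 171.0]
wrist_force: [-0.4, -0.2, -0.3]
finger_gap: -0.003
finger_force: 0.0
```

```bash
python3 - <<'E'
from h import *
o=get_obs();print(o['eef_pos'],o['tool_rot'],o['finger_gap'],o['wrist_force'])
d=snap('top');print(rects(d,mask(d,*HS['blue']),.04))
s=snap('side');print(rects(s,mask(s,*HS['blue']),.04))
E
```

```text
[ 0.51240879 -0.30790304  0.06039415] [ 1.79992805e+02 -1.21962331e-02  1.70986746e+02] -0.0028175792427187207 [-0.43445729 -0.19675037 -0.26785553]
[]
[]
```

apply_moves:
  rows:
    - [[0, 0, 0, 0, 0, 0.025, 0.0], [0, 0, 0, 0, 0, 0.02, 0.0], [0, 0, 0, 0, 0, 0.01, 0.0], [0, 0, 0, 0, 0, 0.003, 0.0], [0, 0, 0, 0, 0, 0, 0.0], [0, 0, 0, 0, 0, 0, 0.0]]

```text
clock: 29.75
eef_pos: [0.5129, -0.3078, 0.0033]
tool_rot: [-180.0, 0.1, 171.0]
wrist_force: [-0.1, -0.4, -0.8]
finger_gap: 0.001
finger_force: 0.0
```

apply_moves:
  rows:
    - [[0, 0, 0, 0, -0.004, 0, 0.0], [0, 0, 0, 0, -0.004, 0, 0.0], [0, 0, 0, 0, -0.004, 0, 0.0], [0, 0, 0, 0, -0.004, 0, 0.0], [0, 0, 0, 0, 0, 0, 0.0]]

```text
clock: 30.38
eef_pos: [0.51, -0.3237, 0.0026]
tool_rot: [-180.0, 0.0, 171.0]
wrist_force: [0.6, -0.4, -0.7]
finger_gap: 0.0
finger_force: 0.0
```

apply_moves:
  rows:
    - [[0, 0, 0, 0, -0.004, 0, 0.0], [0, 0, 0, 0, -0.004, 0, 0.0], [0, 0, 0, 0, -0.004, 0, 0.0], [0, 0, 0, 0, -0.004, 0, 0.0], [0, 0, 0, 0, 0, 0, 0.0]]

```text
clock: 31.0
eef_pos: [0.5075, -0.3396, 0.0026]
tool_rot: [-180.0, 0.0, 171.0]
wrist_force: [-0.4, -0.1, 0.1]
finger_gap: -0.002
finger_force: 0.0
```

apply_moves:
  rows:
    - [[0, 0, 0, 0, -0.002, 0, 0.0], [0, 0, 0, 0, -0.002, 0, 0.0], [0, 0, 0, 0, 0, 0, 0.0]]

```text
clock: 31.38
eef_pos: [0.5069, -0.3433, 0.0026]
tool_rot: [-180.0, -0.0, 171.0]
wrist_force: [0.0, 0.7, -0.6]
finger_gap: 0.003
finger_force: 0.1
```

apply_moves:
  rows:
    - [[0, 0, 0, 0, -0.0015, 0, 0.0], [0, 0, 0, 0, -0.0015, 0, 0.0], [0, 0, 0, 0, 0, 0, 0.0]]

```text
clock: 31.75
eef_pos: [0.5064, -0.3463, 0.0026]
tool_rot: [-180.0, 0.0, 171.0]
wrist_force: [0.5, 0.3, 0.2]
finger_gap: -0.001
finger_force: 0.2
```

apply_moves:
  rows:
    - [[0, 0, 0, 0, -0.001, 0, 0.0], [0, 0, 0, 0, -0.001, 0, 0.0], [0, 0, 0, 0, 0, 0, 0.0]]

```text
clock: 32.12
eef_pos: [0.5062, -0.3482, 0.0026]
tool_rot: [-180.0, 0.0, 171.0]
wrist_force: [-1.0, 0.3, -0.4]
finger_gap: 0.002
finger_force: 0.3
```

apply_moves:
  rows:
    - [[0, 0, 0, 0, -0.001, 0, 0.0], [0, 0, 0, 0, -0.001, 0, 0.0], [0, 0, 0, 0, 0, 0, 0.0]]

```text
clock: 32.5
eef_pos: [0.5058, -0.3501, 0.0025]
tool_rot: [180.0, -0.0, 171.0]
wrist_force: [-0.3, 0.7, -0.6]
finger_gap: -0.0
finger_force: 0.4
```

apply_moves:
  rows:
    - [[0, 0, 0, 0, -0.001, 0, 0.0], [0, 0, 0, 0, -0.001, 0, 0.0], [0, 0, 0, 0, 0, 0, 0.0]]

```text
clock: 32.88
eef_pos: [0.5056, -0.3509, 0.0024]
tool_rot: [179.9, -0.1, 171.0]
wrist_force: [0.2, 9.8, 2.2]
finger_gap: -0.005
finger_force: 5.0
```

apply_moves:
  rows:
    - [[0, 0, 0, 0, -0.001, 0, 0.0], [0, 0, 0, 0, -0.001, 0, 0.0], [0, 0, 0, 0, 0, 0, 0.0]]

```text
clock: 33.25
eef_pos: [0.5055, -0.3512, 0.0023]
tool_rot: [179.8, -0.1, 171.1]
wrist_force: [2.0, 20.3, 6.3]
finger_gap: -0.001
finger_force: 10.9
```

apply_moves:
  rows:
    - [[0, 0, 0, 0, -0.001, 0, 0.0], [0, 0, 0, 0, -0.001, 0, 0.0], [0, 0, 0, 0, 0, 0, 0.0]]

```text
clock: 33.62
eef_pos: [0.5054, -0.3515, 0.0022]
tool_rot: [179.6, -0.2, 171.1]
wrist_force: [1.6, 33.3, 10.0]
finger_gap: -0.004
finger_force: 17.2
```

Firm contact with the side fence. Back off and go to the amber bar, opening on the way.

apply_moves:
  rows:
    - [[0, 0, 0, 0, 0.006, 0, 0.0], [0, 0, 0, 0, 0.005, 0, 0.0], [0, 0, 0, 0, 0, -0.03, 0.0], [0, 0, 0, 0, 0, -0.04, 0.0], [0, 0, -0.14, 0, 0, 0, 0.085], [0, 0, 0, 0.011, 0.038, 0, 0.085], [0, 0, 0, 0.011, 0.038, 0, 0.085], [0, 0, 0, 0.011, 0.038, 0, 0.085], [0, 0, 0, 0.011, 0.038, 0, 0.085], [0, 0, 0, 0.011, 0.038, 0, 0.085], [0, 0, 0, 0.011, 0.038, 0, 0.085], [0, 0, 0, 0.011, 0.038, 0, 0.085], [0, 0, 0, 0.011, 0.038, 0, 0.085], [0, 0, 0, 0.011, 0.038, 0, 0.085], [0, 0, 0, 0, 0, 0, 0.085], [0, 0, 0, 0, 0, 0, 0.085]]

```text
clock: 35.62
eef_pos: [0.4138, -0.002, 0.0728]
tool_rot: [-180.0, 0.0, 179.0]
wrist_force: [-0.0, -0.2, -0.2]
finger_gap: 0.997
finger_force: 0.0
```

```bash
python3 - <<'E'
from h import *
d=snap('top');s=snap('side')
for k,z in(('amber',.02),('blue',.04)): print(k,rects(d,mask(d,*HS[k]),z),rects(s,mask(s,*HS[k]),z,30))
go(.413,.001,-.02,179)
cv2.imwrite('pics/i.png',np.hstack([cv2.resize(d['color'][120:280,340:540],(500,400)),cv2.resize(s['color'][140:260,270:360],(300,400))])[:,:,::-1])
E
```

```text
amber [([503.0, 209.0], 459.7, -455.9, 92.5, 28.9, -9.2), ([466.0, 15.0], 976.3, -396.2, 82.1, 8.8, 66.7)] [([343.0, 247.0], 402.7, 8.6, 131.7, 47.5, -0.7)]
blue [([473.0, 192.0], 499.0, -378.1, 119.7, 31.1, -9.4)] []
turn z -0.0005
pos [ 0.4138 -0.0024  0.0727] rot [-1.7999e+02  2.0000e-02  1.7897e+02] q6 -94.4 t 35.725 shift [0.0008 0.0034 0.0927] len 0.093
```

View pics/i.png

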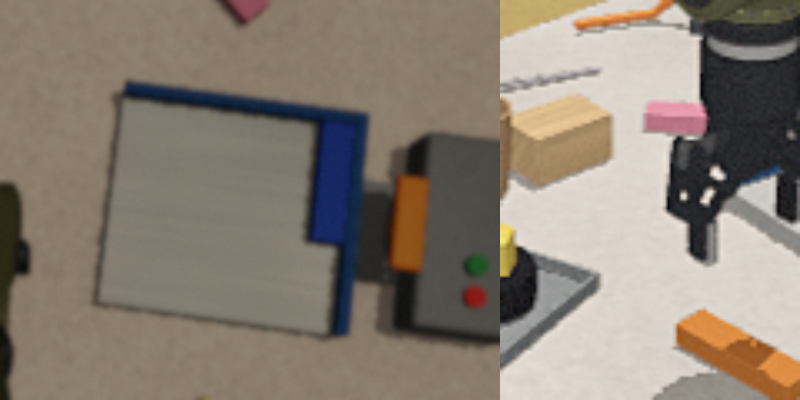

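Blue sits home in the corner (crop 335,180), and amber is in place under the gripper. Grasping amber.

apply_moves:
  rows:
    - [[0, 0, 0, 0.001, 0.0035, 0.02, 0.085], [0, 0, 0, 0, 0, 0.025, 0.085], [0, 0, 0, 0, 0, 0.025, 0.085], [0, 0, 0, 0, 0, 0.015, 0.085], [0, 0, 0, 0, 0, 0.0075, 0.085], [0, 0, 0, 0, 0, 0, 0.06], [0, 0, 0, 0, 0, 0, 0.045], [0, 0, 0, 0, 0, 0, 0.02], [0, 0, 0, 0, 0, 0, 0.02], [0, 0, 0, 0, 0, 0, 0.02], [0, 0, 0, 0, 0, 0, 0.02]]
  newtons: 60

```text
clock: 37.1
eef_pos: [0.4129, 0.0019, -0.0191]
tool_rot: [-180.0, 0.1, 179.0]
wrist_force: [-3.4, -0.7, 10.4]
finger_gap: 0.355
finger_force: 59.5
```

apply_moves:
  rows:
    - [[0, 0, 0, 0, 0, -0.01, 0.02], [0, 0, 0, 0, 0, -0.025, 0.02], [0, 0, 0, 0, 0, -0.025, 0.02], [0, 0, 0, 0, 0, -0.025, 0.02], [0, 0, 0.14, 0, 0, 0, 0.02], [0, 0, 0, -0.0157, -0.0375, 0, 0.02], [0, 0, 0, -0.0157, -0.0375, 0, 0.02], [0, 0, 0, -0.0157, -0.0375, 0, 0.02], [0, 0, 0, -0.0157, -0.0375, 0, 0.02], [0, 0, 0, -0.0157, -0.0375, 0, 0.02], [0, 0, 0, -0.0157, -0.0375, 0, 0.02], [0, 0, 0, -0.0157, -0.0375, 0, 0.02], [0, 0, 0, -0.0157, -0.0375, 0, 0.02], [0, 0, 0, 0, 0, 0, 0.02], [0, 0, 0, 0, 0, 0, 0.02]]

```text
clock: 38.98
eef_pos: [0.4894, -0.3134, 0.0652]
tool_rot: [180.0, -0.0, 171.0]
wrist_force: [-0.2, -0.1, -1.4]
finger_gap: 0.356
finger_force: 60.4
```

```bash
python3 - <<'E'
from h import *
go(.4902,-.314,.003,171)
E
```

```text
turn z 0.0002
pos [ 0.4894 -0.3134  0.0652] rot [ 1.7998e+02 -3.0000e-02  1.7101e+02] q6 -117.3 t 38.975 shift [-0.0009 -0.0005  0.0622] len 0.062
```

apply_moves:
  rows:
    - [[0, 0, 0, 0, 0, 0.02, 0.02], [0, 0, 0, 0, 0, 0.02, 0.02], [0, 0, 0, 0, 0, 0.013, 0.02], [0, 0, 0, 0, 0, 0.007, 0.02], [0, 0, 0, 0, 0, 0.003, 0.02], [0, 0, 0, 0, 0, 0.0005, 0.02], [0, 0, 0, -0.004, 0, 0, 0.02], [0, 0, 0, -0.004, 0, 0, 0.02], [0, 0, 0, -0.003, 0, 0, 0.02], [0, 0, 0, 0, 0, 0, 0.02], [0, 0, 0, 0, 0, 0, 0.02]]

```text
clock: 40.35
eef_pos: [0.5005, -0.3156, 0.0015]
tool_rot: [180.0, -0.0, 171.0]
wrist_force: [0.3, -0.0, -1.2]
finger_gap: 0.354
finger_force: 60.4
```

apply_moves:
  rows:
    - [[0, 0, 0, -0.001, 0, 0, 0.02], [0, 0, 0, -0.001, 0, 0, 0.02], [0, 0, 0, -0.001, 0, 0, 0.02], [0, 0, 0, 0, 0, 0, 0.02]]

```text
clock: 40.85
eef_pos: [0.5035, -0.3161, 0.0016]
tool_rot: [180.0, -0.0, 171.0]
wrist_force: [-0.4, -0.6, -1.3]
finger_gap: 0.354
finger_force: 60.4
```

apply_moves:
  rows:
    - [[0, 0, 0, -0.001, 0, 0, 0.02], [0, 0, 0, -0.001, 0, 0, 0.02], [0, 0, 0, 0, 0, 0, 0.02]]

```text
clock: 41.22
eef_pos: [0.5055, -0.3165, 0.0016]
tool_rot: [-180.0, 0.0, 171.0]
wrist_force: [-0.5, -0.6, -1.6]
finger_gap: 0.356
finger_force: 60.4
```

apply_moves:
  rows:
    - [[0, 0, 0, -0.001, 0, 0, 0.02], [0, 0, 0, -0.001, 0, 0, 0.02], [0, 0, 0, 0, 0, 0, 0.02]]

```text
clock: 41.6
eef_pos: [0.5075, -0.3168, 0.0016]
tool_rot: [-180.0, 0.0, 171.0]
wrist_force: [0.5, 0.8, -1.5]
finger_gap: 0.354
finger_force: 60.4
```

apply_moves:
  rows:
    - [[0, 0, 0, -0.001, 0, 0, 0.02], [0, 0, 0, -0.001, 0, 0, 0.02], [0, 0, 0, 0, 0, 0, 0.02]]

```text
clock: 41.98
eef_pos: [0.5094, -0.317, 0.0015]
tool_rot: [180.0, -0.0, 171.0]
wrist_force: [-1.4, 0.4, -2.1]
finger_gap: 0.35
finger_force: 60.4
```

apply_moves:
  rows:
    - [[0, 0, 0, -0.001, 0, 0, 0.02], [0, 0, 0, -0.001, 0, 0, 0.02], [0, 0, 0, 0, 0, 0, 0.02]]

```text
clock: 42.35
eef_pos: [0.5093, -0.3169, 0.0012]
tool_rot: [179.9, -0.3, 171.0]
wrist_force: [-16.0, 1.8, 7.1]
finger_gap: 0.356
finger_force: 61.3
```

Contact. Same sequence as before: ease, set down, release, shift, close, push.

apply_moves:
  rows:
    - [[0, 0, 0, 0.0012, 0, 0, 0.02], [0, 0, 0, 0, 0, 0.001, 0.02], [0, 0, 0, 0, 0, 0, 0.02], [0, 0, 0, 0, 0, 0, 0.044], [0, 0, 0, 0, 0, 0, 0.044], [0, 0, 0, 0, 0, 0, 0.044], [0, 0, 0, 0, 0, -0.01, 0.044], [0, 0, 0, 0, 0, -0.025, 0.044], [0, 0, 0, 0, 0, -0.025, 0.044], [0, 0, 0, 0, 0.021, 0, 0.0], [0, 0, 0, 0, 0.021, 0, 0.0], [0, 0, 0, 0, 0, 0, 0.0], [0, 0, 0, 0, 0, 0, 0.0], [0, 0, 0, 0, 0, 0.025, 0.0], [0, 0, 0, 0, 0, 0.02, 0.0], [0, 0, 0, 0, 0, 0.01, 0.0], [0, 0, 0, 0, 0, 0.003, 0.0], [0, 0, 0, 0, 0, 0, 0.0], [0, 0, 0, 0, 0, 0, 0.0]]

```text
clock: 44.72
eef_pos: [0.5171, -0.2759, 0.0032]
tool_rot: [-180.0, 0.1, 171.0]
wrist_force: [0.2, 0.4, 0.6]
finger_gap: -0.003
finger_force: 0.0
```

apply_moves:
  rows:
    - [[0, 0, 0, 0, -0.004, 0, 0.0], [0, 0, 0, 0, -0.004, 0, 0.0], [0, 0, 0, 0, -0.004, 0, 0.0], [0, 0, 0, 0, -0.004, 0, 0.0], [0, 0, 0, 0, -0.004, 0, 0.0], [0, 0, 0, 0, -0.004, 0, 0.0], [0, 0, 0, 0, -0.004, 0, 0.0], [0, 0, 0, 0, -0.004, 0, 0.0], [0, 0, 0, 0, 0, 0, 0.0]]

```text
clock: 45.85
eef_pos: [0.5117, -0.3077, 0.0025]
tool_rot: [-180.0, -0.0, 171.0]
wrist_force: [0.6, 0.4, -0.4]
finger_gap: 0.004
finger_force: 0.0
```

apply_moves:
  rows:
    - [[0, 0, 0, 0, -0.002, 0, 0.0], [0, 0, 0, 0, -0.002, 0, 0.0], [0, 0, 0, 0, -0.001, 0, 0.0], [0, 0, 0, 0, 0, 0, 0.0]]

```text
clock: 46.35
eef_pos: [0.511, -0.3124, 0.0026]
tool_rot: [-180.0, 0.0, 171.0]
wrist_force: [0.2, 0.6, -0.3]
finger_gap: 0.001
finger_force: 0.1
```

apply_moves:
  rows:
    - [[0, 0, 0, 0, -0.002, 0, 0.0], [0, 0, 0, 0, -0.0015, 0, 0.0], [0, 0, 0, 0, -0.001, 0, 0.0], [0, 0, 0, 0, -0.001, 0, 0.0], [0, 0, 0, 0, 0, 0, 0.0]]

```text
clock: 46.98
eef_pos: [0.5101, -0.3178, 0.0026]
tool_rot: [-180.0, -0.0, 171.0]
wrist_force: [-0.4, 0.3, 0.1]
finger_gap: -0.002
finger_force: 0.1
```

apply_moves:
  rows:
    - [[0, 0, 0, 0, -0.001, 0, 0.0], [0, 0, 0, 0, -0.001, 0, 0.0], [0, 0, 0, 0, 0, 0, 0.0]]

```text
clock: 47.35
eef_pos: [0.5098, -0.319, 0.0025]
tool_rot: [179.9, -0.0, 171.0]
wrist_force: [0.5, 6.2, 0.7]
finger_gap: -0.001
finger_force: 3.0
```

apply_moves:
  rows:
    - [[0, 0, 0, 0, -0.001, 0, 0.0], [0, 0, 0, 0, -0.001, 0, 0.0], [0, 0, 0, 0, 0, 0, 0.0]]

```text
clock: 47.72
eef_pos: [0.5097, -0.3194, 0.0024]
tool_rot: [179.8, -0.1, 171.1]
wrist_force: [1.5, 18.0, 3.6]
finger_gap: -0.002
finger_force: 8.8
```

apply_moves:
  rows:
    - [[0, 0, 0, 0, -0.001, 0, 0.0], [0, 0, 0, 0, -0.001, 0, 0.0], [0, 0, 0, 0, 0, 0, 0.0]]

```text
clock: 48.1
eef_pos: [0.5096, -0.3197, 0.0023]
tool_rot: [179.7, -0.1, 171.1]
wrist_force: [3.1, 28.6, 7.5]
finger_gap: -0.002
finger_force: 14.9
```

Amber contacts blue exactly where expected. Now square both ends against the end fence by pushing in between the two at their near ends.

apply_moves:
  rows:
    - [[0, 0, 0, 0, 0.006, 0, 0.0], [0, 0, 0, 0, 0.006, 0, 0.0], [0, 0, 0, 0, 0, -0.03, 0.0], [0, 0, 0, 0, 0, -0.03, 0.0], [0, 0, 0, 0.03, -0.017, 0, 0.0], [0, 0, 0, 0.03, -0.017, 0, 0.0], [0, 0, 0, 0.03, -0.016, 0, 0.0], [0, 0, 0, 0, 0, 0, 0.0], [0, 0, 0, 0, 0, 0.03, 0.0], [0, 0, 0, 0, 0, 0.02, 0.0], [0, 0, 0, 0, 0, 0.009, 0.0], [0, 0, 0, 0, 0, 0, 0.0], [0, 0, 0, 0, 0, 0, 0.0]]

```text
clock: 49.72
eef_pos: [0.4149, -0.3474, 0.0044]
tool_rot: [-180.0, 0.1, 171.0]
wrist_force: [-0.0, 0.3, 0.6]
finger_gap: 0.002
finger_force: 0.0
```

```bash
python3 - <<'E'
from h import *
o=get_obs();p=o['eef_pos'];print(p,o['wrist_force'])
d=snap('top')
for k,z in(('amber',.04),('blue',.04)): print(k,rects(d,mask(d,*HS[k]),z))
E
```

```text
[ 0.41485057 -0.3473943   0.00437076] [-0.04934739  0.29761019  0.63701544]
amber [([506.0, 195.0], 489.4, -454.3, 26.8, 26.6, -4.5), ([459.0, 188.0], 506.1, -346.6, 114.9, 30.1, -9.1), ([466.0, 15.0], 964.2, -391.8, 88.9, 9.8, 66.7)]
blue [([474.0, 178.0], 529.6, -384.0, 55.2, 27.6, -10.1)]
```

apply_moves:
  rows:
    - [[0, 0, 0, -0.004, 0, 0, 0.0], [0, 0, 0, -0.004, 0, 0, 0.0], [0, 0, 0, -0.004, 0, 0, 0.0], [0, 0, 0, -0.002, 0, 0, 0.0], [0, 0, 0, 0, 0, 0, 0.0]]

```text
clock: 50.4
eef_pos: [0.4283, -0.3492, 0.0035]
tool_rot: [180.0, -0.0, 171.0]
wrist_force: [0.0, 0.1, 0.0]
finger_gap: 0.001
finger_force: 0.0
```

apply_moves:
  rows:
    - [[0, 0, 0, -0.001, 0, 0, 0.0], [0, 0, 0, -0.001, 0, 0, 0.0], [0, 0, 0, 0, 0, 0, 0.0]]

```text
clock: 50.78
eef_pos: [0.4302, -0.3496, 0.0036]
tool_rot: [-180.0, 0.0, 171.0]
wrist_force: [0.2, 0.3, 0.1]
finger_gap: -0.001
finger_force: 0.0
```

apply_moves:
  rows:
    - [[0, 0, 0, -0.001, 0, 0, 0.0], [0, 0, 0, -0.001, 0, 0, 0.0], [0, 0, 0, 0, 0, 0, 0.0]]

```text
clock: 51.15
eef_pos: [0.4316, -0.3498, 0.0035]
tool_rot: [180.0, -0.1, 171.0]
wrist_force: [-5.1, 0.6, 2.2]
finger_gap: -0.002
finger_force: 2.7
```

apply_moves:
  rows:
    - [[0, 0, 0, -0.001, 0, 0, 0.0], [0, 0, 0, -0.001, 0, 0, 0.0], [0, 0, 0, 0, 0, 0, 0.0]]

```text
clock: 51.52
eef_pos: [0.4317, -0.3498, 0.0034]
tool_rot: [179.9, -0.3, 171.0]
wrist_force: [-21.4, 4.2, 12.9]
finger_gap: -0.001
finger_force: 10.9
```

Firm. Retreat clear and check.

apply_moves:
  rows:
    - [[0, 0, 0, 0.006, 0, 0, 0.0], [0, 0, 0, 0.008, 0, 0, 0.0], [0, 0, 0, 0, 0, -0.04, 0.0], [0, 0, 0, 0, 0, -0.04, 0.0], [0, 0, 0, 0, 0, -0.04, 0.0], [0, 0, 0, 0, 0, -0.04, 0.0], [0, 0, 0, 0, 0.04, 0, 0.0], [0, 0, 0, 0, 0.04, 0, 0.0], [0, 0, 0, 0, 0.04, 0, 0.0], [0, 0, 0, 0, 0.04, 0, 0.0], [0, 0, 0, 0, 0.04, 0, 0.0], [0, 0, 0, 0, 0.04, 0, 0.0], [0, 0, 0, 0, 0.04, 0, 0.0], [0, 0, 0, 0, 0, 0, 0.0], [0, 0, 0, 0, 0, 0, 0.0]]

```text
clock: 53.4
eef_pos: [0.4639, -0.0718, 0.1636]
tool_rot: [-180.0, 0.0, 171.0]
wrist_force: [0.9, -0.4, 1.1]
finger_gap: -0.003
finger_force: 0.0
```

```bash
python3 - <<'E'
from h import *
d=snap('top');s=snap('side')
for k,z in(('amber',.04),('blue',.04)): print(k,rects(d,mask(d,*HS[k]),z))
m=mask(s,(22,100,60),(33,255,255));W=world(s)*1000;k=(m>0)&(abs(W[...,0]-624)<60)&(abs(W[...,1]-83)<60);print(np.median(W[k],0).round(),W[k][:,2].max())
cv2.imwrite('pics/j.png',np.hstack([cv2.resize(d['color'][120:280,340:540],(500,400),interpolation=cv2.INTER_CUBIC),cv2.resize(s['color'][140:260,230:320],(300,400))])[:,:,::-1])
E
```

```text
amber [([503.0, 209.0], 456.7, -448.9, 91.4, 28.4, -9.2), ([460.0, 191.0], 504.1, -346.4, 118.7, 29.9, -9.1), ([465.0, 15.0], 965.6, -389.3, 83.2, 9.1, 66.7)]
blue [([473.0, 192.0], 499.3, -379.4, 119.5, 28.4, -9.1)]
[611.  89.  63.] 73.29205741796385
```

View pics/j.png

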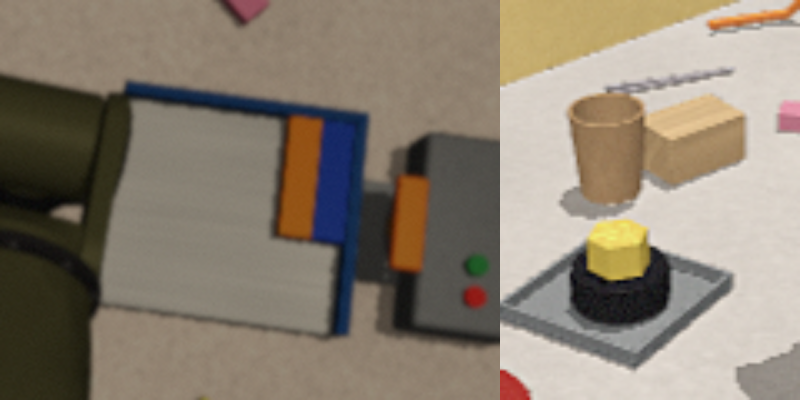

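Both bars lie side by side in the fence corner (crop 300,175 and 335,180), parallel to within 0.1°. The cap is upright in the tray. Handing in.

```bash
python3 -c "
from rig import *
print(finish_job())"
```

```text
the job is handed in; nothing more can be done
None
```

The job is handed in, with no verdict shown: the cap is upright in the grey tray, and the blue and amber bars are pushed home in the fence corner, in contact with both fences and each other by force and the last picture (no green bar was found).

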